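Run down the loose wing screw on the filling nozzle

ROBOT

A 6-joint arm with a two-finger parallel gripper is mounted at the origin on the work surface. World frame = base frame: x ahead of the robot, y to its left, z up, the work surface at z = 0. Lengths are in m, angles in rad, forces in N, time in s.
With the tool pointing down it reaches from about 0.275 to 0.775 m from the base axis. Payload 14.6 kg.
Tool frame: the origin (TCP) lies on the centre line of the jaws, within the pads' length; the fingertips stand 8 mm ahead of it and the grasp point (between the pads) lies 11 mm behind it (robot.tcp_to_tips is the distance from the TCP to the fingertips, in m); z points along the fingers, y is the direction in which the jaws open and shut (so a half turn about z gives the same grasp; the last joint's range is limited). The gripper opens to 85 mm and grips with 20 to 120 N. Pads are 22 mm wide; open, the fingers measure 114 mm over their backs; the gripper's body (76 mm by 85 mm) begins 54 mm behind the grasp point. The pads swing forward as they close: fully open they stand 13 mm farther back than shut.
Start: joints at [-1.257, 0.263, -0.048, 1.259, 0, 1.415], TCP at [0.237, -0.468, 0.239] pointing down, gripper open.
Joint ranges: [-2.65, 2.65], [-0.89, 1.7], [-1.18, 1.37], [-2.13, 2.11], [-1.35, 1.29], [-3.14, 3.14]. Speed limits (rad/s): [1.89, 1.89, 2.57, 2.79, 3.14, 3.14].

INTERFACE

Orientations are given as a rotation vector (axis times angle).
In Python, from cell import observe, eyes, job, robot gives the robot as it stands.
- The arm moves only by the tool move_arm, never from a script. Its argument "series" is a list of rows, each a list of 6 numbers: the shift along the tool's x, y, z in units of 60 mm (1.0 is 60 mm), then the turn, a rotation vector about the tool's x, y, z in units of 8 degrees (1.0 is 8 degrees). In form: [[dx, dy, dz, wx, wy, wz], ...]. A call has 1 to 12 rows; each row shifts and turns the commanded pose from where the row before left it, along the tool's axes as they then stand; what a row does not reach is not made up. A row lasts 1/8 s, in which the tool goes at most 62.5 mm and 10.7 degrees, less where a joint would pass 70% of its speed; a pose out of reach is approached as far as the arm can. A call is refused whole if a number of a shift passes 1 or a number of a turn 1, either way. A call with a gripper value outside its range is refused whole. "hand" is the opening, from -1 (shut) to 1 (fully open), set as the call begins (left out, the last holds). The fingers move at their own pace and stop on an object; the grip force is fixed at half the most. Time passes only in rows, so rows that do not move let the fingers close. It gives the time, the measured TCP pose, the force and the opening at its end, in the units of the state.
- observe(): the state, without advancing time (a new reading comes with each control period).
- eyes.snapshot(name): name is "scene" or "side" or "wrist"; returns a dict with "frame" (480x640x3 uint8, red, green, blue), "camera_matrix" (3x3 intrinsics, pixels), "rvec" (rotation vector, rad) and "tvec" (3), from world to camera coordinates, as OpenCV has them. Camera axes: x right, y down, z forward; pixel columns grow to the right and rows downward; lengths in m; the calibration is good to about 2 mm. The wrist camera is an equidistant fisheye: a pixel r from the principal point sees the ray r / f radians off the axis. A picture is of the moment at which its call begins. There is no depth.
- job.finish_job(): hands the job in, once; it reports no verdict.
The state is a dict: "t": time; "q": joint angles; "qd": joint speeds; "effort": joint torques, N m; "eef_pos": TCP position; "orientation": TCP orientation; "force": force on the tool from outside, world axes, zero at the start; "moment": the same for the moment, N m; "grip_width": finger opening in m.
Only numpy, scipy, OpenCV 4.12 (cv2) and the standard library are available. Lean on these libraries where they do the work, as an engineer would, in place of code of your own. Each camera call takes 0.05 s, during which the arm holds its last target. There are 200 camera calls.

TASK

The wing screw on top of the filling nozzle's clamp has worked loose. Push its wings round clockwise (seen from above) with fingertip strokes until it is fully home and snug, gently and without ever pinching it, then come away from it. Leave the jars, the lid and the wrench where they are.

Things in the scene. Friction and masses are not known exactly. Their poses are not given: they have to be found in the camera images.
- wing_screw (a joint): Steel wing screw on the clamp. Value: rad still to go; 0 = home (collar down on the washer), clockwise from above lowers it. Starts at 5 to 9. Sinks 2 mm a turn. About 1.5 N at the wings turns it; it stays where left and does not coast. At 0 it stops; the thread's rubber-backed insert then twists: pushing on turns the wings about 1 mm per N, the value stays at 0, and let go they spring back.
- screw_seat (a point): Fixed point on the screw's upright axis, on the washer, 2 mm above the clamp's flat top (64 x 50 mm), 156 mm above the table. z up along the axis; y along the pipe towards the outlet. When the screw is home its underside is at this point and its wings lie along this x axis, square to the pipe.
- wing_a (a point): Outer end of one wing, half-way up it: 38.5 mm from the axis, 21.5 mm above the screw's underside. The two wings are opposite each other: upright round ears 27 mm across, 6.5 mm thick, 11.5 to 38.5 mm from the axis, 8 to 35 mm above the underside. Between them a hub of 21 mm diameter, 21 mm high, on a collar of 30 mm diameter, 5 mm high.
- wing_b (a point): Outer end of the other wing, alike.
- stand: Nozzle stand, fixed. Origin on the table under the screw's axis. Grey foot 160 (x) x 120 (y) x 12 mm, aluminium column and dark steel clamp up to 154 mm. A 16 mm steel pipe runs along its y axis at 133 mm height from y = -104 mm to y = +150 mm, where it bends down to an outlet 90 mm above the table.
- jar_nozzle_centre (a point): Centre (half-way up) of the loose dark glass jar, 68 mm across and 85 mm high, standing under the outlet. Not to be disturbed.
- jar_side_centre (a point): Centre of a like loose jar standing on the table to the robot's right. Not to be disturbed.
- jar_lid: Loose steel jar lid, 72 mm across, 14 mm high; origin at the centre of its underside. Not to be disturbed.
- wrench: Loose steel wrench, 190 mm long, lying on the table to the left. Not to be disturbed.

How it is judged:
At the end, for the whole second after the job is handed in: The wing screw is home (within 0.12 rad, 7 degrees, of its seat) and at rest, both jars stand upright, and jars, lid and wrench are within 20 mm of where they started (value of joint wing_screw below 0.12 rad and velocity of joint wing_screw between -0.05 and 0.05 rad/s and angle between each of jar_nozzle_centre, jar_side_centre's own z axis and vertical below 0.1 rad and distance of each of jar_nozzle_centre, jar_side_centre, jar_lid, wrench from where it was at the start of the episode below 0.02 m); the robot touches nothing.
It fails at once if the wing screw is pinched or forced: more than 25 N from the fingers (contact force between the fingers and wing_screw above 25 N).
It fails at once if a jar, the lid or the wrench is lifted, carried or shifted by more than 20 mm (distance of any of jar_nozzle_centre, jar_side_centre, jar_lid, wrench from where it was at the start of the episode above 0.02 m).
It also fails if it takes over 72 s, if anything falls off the work surface, if the arm or the gripper's body presses on something with over 40 N, if the wrist force passes 120 N, or if a joint passes its speed limit or range.

## Working session

There is one attempt and no reset: what is moved stays moved. The work goes in short steps, Python scripts to look and compute and a tool call to move; the robot and the scene stay as the last step left them, time stands still between calls to the robot, and variables do not carry over. Pictures are saved under pics/ and viewed, about 8 in all and at most 12, crops included, and the job is handed in when it is done.

Besides the shell and the picture viewer there is one more tool, called after "Emit:" as name([rows], argument=value, ...), one row to a line, values as JSON. move_arm: Moves the arm, as the interface text tells. Its arguments: {"type":"object","properties":{"series":{"type":"array"},"hand":{"type":"number"}},"required":["series"]}

```bash
mkdir -p pics; ls; python3 - <<'E'
from cell import observe, eyes, job, robot
import cv2,numpy as np
print(observe()); print([a for a in dir(robot) if a[0]!='_'])
for n in ['scene','side','wrist']:
    s=eyes.snapshot(n); cv2.imwrite(f'pics/{n}0.png',s['frame'][:,:,::-1])
    R=cv2.Rodrigues(np.array(s['rvec']))[0]; print(n,np.array(s['camera_matrix']).tolist(),(-R.T@np.array(s['tvec']).ravel()).round(3),R[2].round(3))
E
```

```text
pics
{'t': 0.0, 'q': array([-1.25730502e+00,  2.63495948e-01, -4.89673405e-02,  1.25939936e+00,
       -2.42460182e-05,  1.41552426e+00]), 'qd': array([ 3.09313671e-05, -1.86432433e-04,  6.61513832e-04, -1.91706068e-03,
        1.45657317e-04,  5.58802477e-04]), 'effort': array([-3.07615715e-03, -6.37625027e+01,  3.84565794e+01,  1.37128224e-02,
       -3.97615440e-04,  1.18398253e-05]), 'eef_pos': array([ 0.23709997, -0.46809234,  0.23882792]), 'orientation': array([-3.05466356e+00, -7.29362159e-01,  1.70276807e-04]), 'force': array([-0.05479416, -0.141167  , -0.556217  ]), 'moment': array([ 0.050149  ,  0.01425099, -0.01720606]), 'grip_width': 0.08519639448447935}
['Unreachable', 'tcp_to_tips']
scene [[473.3791770691631, 0.0, 314.9276945066014], [0.0, 473.3791770691631, 237.59530457994208], [0.0, 0.0, 1.0]] [1.092 0.377 1.069] [-0.465 -0.297 -0.834]
side [[540.5807604230656, 0.0, 319.98392734619955], [0.0, 540.5807604230656, 230.1938159762636], [0.0, 0.0, 1.0]] [0.176 1.021 0.828] [ 0.31  -0.776 -0.549]
wrist [[371.64829954431775, 0.0, 323.54238943515355], [0.0, 371.64829954431775, 236.62412669479392], [0.0, 0.0, 1.0]] [ 0.306 -0.432  0.374] [-0.271 -0.138 -0.953]
```

View pics/scene0.png

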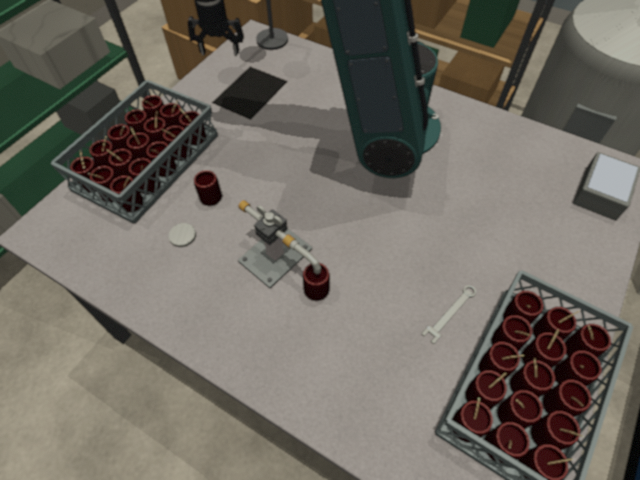

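View pics/side0.png

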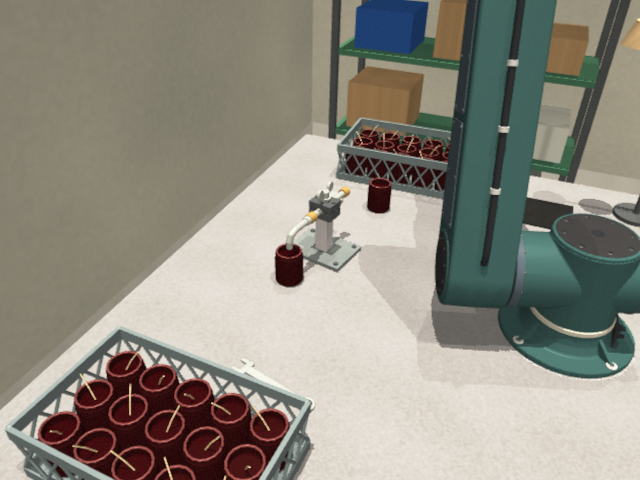

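The scene view shows the clamp at about (270,225), the pipe running (245,206)→(318,268) with the outlet jar at (316,282). The side view shows the clamp at about (324,205). Next I'll zoom both and triangulate.

```bash
cat > h.py <<'E'
from cell import observe, eyes, job, robot
import cv2,numpy as np
from scipy.spatial.transform import Rotation as Ro
def cam(s):
    R=cv2.Rodrigues(np.array(s['rvec']))[0]; return R,np.array(s['tvec']).ravel(),np.array(s['camera_matrix'])
def ray(s,uv):
    R,t,K=cam(s); return -R.T@t, R.T@np.linalg.solve(K,[uv[0],uv[1],1])
def fray(s,uv):
    R,t,K=cam(s); d=(np.array(uv)-K[:2,2])/K[0,0]; r=np.hypot(*d)
    v=np.r_[d/r*np.sin(r),np.cos(r)]; return -R.T@t,R.T@v
def onz(r,z): c,d=r; return c+d*(z-c[2])/d[2]
def tri(a,b):
    k=np.linalg.lstsq(np.c_[a[1],-b[1]],b[0]-a[0],rcond=None)[0]
    p,q=a[0]+a[1]*k[0],b[0]+b[1]*k[1]; return (p+q)/2,np.linalg.norm(p-q)
def proj(s,P):
    R,t,K=cam(s); x=K@(R@np.array(P)+t); return x[:2]/x[2]
def fproj(s,P):
    R,t,K=cam(s); x=R@np.array(P)+t; th=np.arctan2(np.hypot(x[0],x[1]),x[2]); return K[:2,2]+K[0,0]*th*x[:2]/np.hypot(x[0],x[1])
def crop(s,c,w,h,k,name):
    f=s['frame'][c[1]-h//2:c[1]+h//2,c[0]-w//2:c[0]+w//2,::-1]
    f=cv2.resize(f,None,fx=k,fy=k,interpolation=cv2.INTER_CUBIC); cv2.imwrite(name,f) if name else None; return f
E
python3 - <<'E'
from h import *
A=eyes.snapshot('scene');B=eyes.snapshot('side')
a=crop(A,(275,235),100,100,4,None);b=crop(B,(322,215),100,100,4,None)
cv2.imwrite('pics/c1.png',np.hstack([a,b]))
for n,s in(('sc',A),('si',B)):
    h=cv2.cvtColor(s['frame'],cv2.COLOR_RGB2HSV); m=cv2.inRange(h,(10,130,110),(28,255,255))
    st=cv2.connectedComponentsWithStats(m)
    print(n,[(st[3][i].round(1).tolist(),st[2][i,4]) for i in range(1,st[0]) if st[2][i,4]>12])
E
```

```text
sc [([170.4, 29.9], np.int32(17)), ([181.2, 34.1], np.int32(15)), ([243.0, 204.7], np.int32(46)), ([287.5, 239.8], np.int32(60))]
si [([345.5, 190.6], np.int32(39)), ([312.6, 215.4], np.int32(50))]
```

View pics/c1.png

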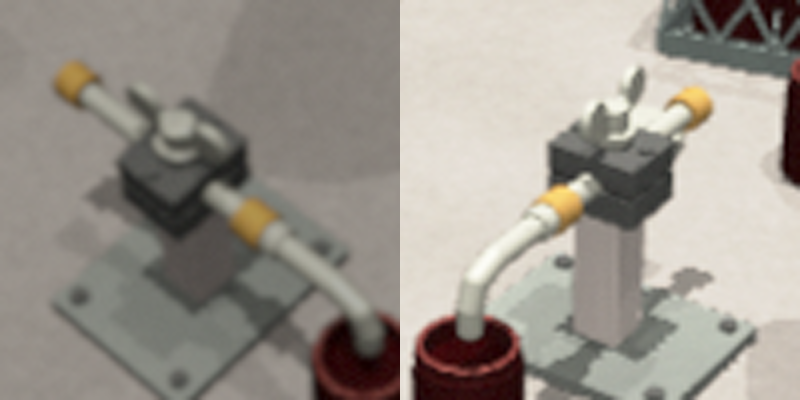

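```bash
python3 - <<'E'
from h import *
A=eyes.snapshot('scene');B=eyes.snapshot('side')
c=lambda x,y:ray(A,(225+x/4-.4,185+y/4-.4)); d=lambda x,y:ray(B,(272+(x-400)/4-.4,165+y/4-.4))
P={}
for n,a,b in [('back',ray(A,(243,204.7)),ray(B,(345.5,190.6))),('front',ray(A,(287.5,239.8)),ray(B,(312.6,215.4))),
 ('hub',c(180,118),d(620,103)),('wingback',c(140,96),d(633,82)),('wingfront',c(212,135),d(595,122))]:
    P[n]=tri(a,b); print(n,P[n][0].round(4),P[n][1].round(4))
y=P['front'][0]-P['back'][0]; print('pipe len',np.linalg.norm(y),'yaw of y',np.degrees(np.arctan2(y[1],y[0])))
w=P['wingback'][0]-P['wingfront'][0];print('wing yaw',np.degrees(np.arctan2(w[1],w[0])),np.linalg.norm(w))
for z in (.133,):print(onz(ray(A,(243,204.7)),z),onz(ray(A,(287.5,239.8)),z),onz(ray(B,(345.5,190.6)),z),onz(ray(B,(312.6,215.4)),z))
for n,s in(('sc',A),('si',B)):
    print(n,[proj(s,(.62,-.18,0))])
E
```

```text
back [ 0.5783 -0.1599  0.1348] 0.0001
front [ 0.6085 -0.0083  0.1352] 0.0021
hub [ 0.5944 -0.0636  0.1808] 0.0003
wingback [ 0.5955 -0.0906  0.1828] 0.003
wingfront [ 0.5981 -0.0378  0.1819] 0.0058
pipe len 0.1545147947553273 yaw of y 78.75140553595564
wing yaw -92.83390962770973 0.052841526117231835
[ 0.57732457 -0.16095374  0.133     ] [ 0.608246   -0.00837709  0.133     ] [ 0.5794069  -0.16293861  0.133     ] [ 0.60960465 -0.01303746  0.133     ]
sc [array([234.9138496 , 242.73093221])]
si [array([331.94979615, 226.28754906])]
```

```bash
cat >> h.py <<'E'
def rel(target):
    o=observe(); R=Ro.from_rotvec(o['orientation']).as_matrix(); return R.T@(np.array(target)-o['eef_pos'])/.06
E
python3 - <<'E'
from h import *
print(robot.tcp_to_tips)
# hover point above axis
o=observe(); R=Ro.from_rotvec(o['orientation']).as_matrix(); print(R.round(3))
print(rel([.566,-.046,.26]).round(2))
E
```

```text
0.008
[[ 0.892  0.452 -0.   ]
 [ 0.452 -0.892  0.   ]
 [ 0.    -0.    -1.   ]]
[ 8.07 -3.8  -0.35]
```

Emit:
move_arm([
  [0,0,-0.3,0,0,0],
  [0.6,-0.3,-0.1,0,0,0],
  [0.6,-0.3,0,0,0,0],
  [0.6,-0.3,0,0,0,0],
  [0.6,-0.3,0,0,0,0],
  [0.6,-0.3,0,0,0,0],
  [0.6,-0.3,0,0,0,0],
  [0.6,-0.3,0,0,0,0],
  [0.6,-0.3,0,0,0,0],
  [0.6,-0.3,0,0,0,0],
  [0.6,-0.3,0,0,0,0],
  [0.6,-0.3,0,0,0,0],
], hand=-1)

```text
t: 1.85
eef_pos: [0.5017, -0.1116, 0.2633]
orientation: [3.056, 0.73, 0.0]
force: [0.1, -0.3, -0.1]
grip_width: -0.0003
```

```bash
python3 - <<'E'
from h import *
o=observe();print(o['q'].round(2),o['eef_pos'].round(4),o['grip_width'],o['force'].round(2))
s=eyes.snapshot('wrist');cv2.imwrite('pics/w1.png',s['frame'][:,:,::-1])
for z in (.156,.182): print(fproj(s,(.596,-.064,z)).round(1))
print(fproj(s,o['eef_pos']))
E
```

```text
[-0.38  0.24 -0.02  1.31 -0.    2.3 ] [ 0.5017 -0.1116  0.2633] -0.0003232058019034082 [ 0.05 -0.33 -0.06]
[324.7  79.1]
[324.9  74. ]
[325.32547994 316.04420454]
```

View pics/w1.png

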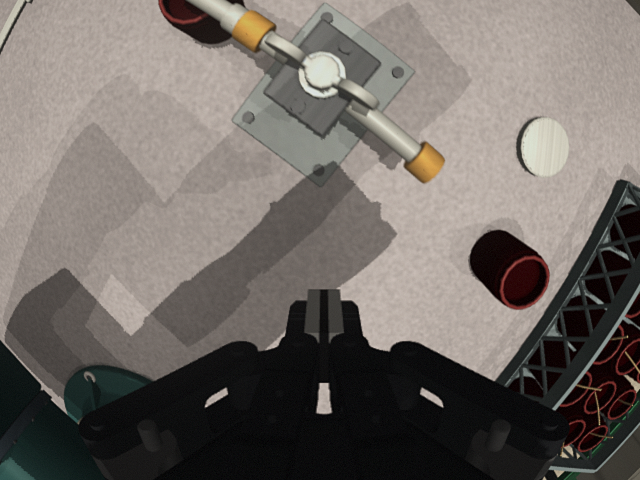

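```bash
python3 - <<'E'
from h import *
s=eyes.snapshot('wrist')
P=lambda u,v,z:onz(fray(s,(u,v)),z)
az=lambda a,b:np.degrees(np.arctan2(*(b-a)[1::-1]))
h=P(322,71,.184); a=P(275,42,.182);b=P(377,101,.182)
print('hub',h.round(4),'wings',a.round(4),b.round(4),np.linalg.norm(a-b),az(b,a),'mid',((a+b)/2).round(4))
f=P(253,31,.133);k=P(425,162,.133);print('pipe',f,k,az(k,f),np.linalg.norm(f-k))
for c in [(322,4),(398,72),(249,118),(319,170)]: print('bolt',P(*c,.014).round(4))
# finger sizes: pads edges seen at tip depth
c,R=-cam(s)[0].T@cam(s)[1],cam(s)[0]
o=observe(); T=Ro.from_rotvec(o['orientation']).as_matrix()
print('tip px',[fproj(s,o['eef_pos']+T@np.array(v)).round(1).tolist() for v in [(0.011,.0145,.008),(.011,-.0145,.008),(.011,.0145,.021),(-.011,.0145,.008),(-.011,.0145,.021)]])
E
```

```text
hub [ 0.5984 -0.0588  0.184 ] wings [ 0.6026 -0.0266  0.182 ] [ 0.5977 -0.0945  0.182 ] 0.06813219221515322 85.90896746981794 mid [ 0.6001 -0.0605  0.182 ]
pipe [0.61053478 0.00224986 0.133     ] [ 0.58172782 -0.15137576  0.133     ] 79.37956802683843 0.15630314329143188
bolt [ 0.6844 -0.0144  0.014 ]
bolt [ 0.6554 -0.1163  0.014 ]
bolt [ 0.5429 -0.002   0.014 ]
bolt [ 0.526  -0.0914  0.014 ]
tip px [[361.4, 287.4], [293.3, 287.6], [358.7, 275.2], [359.3, 331.0], [357.0, 316.8]]
```

```bash
cat >> h.py <<'E'
AX=np.array([.598,-.060]); Rr=.030
def orbit(a0,a1,n,z=.178,r=Rr):
    o=observe(); R=Ro.from_rotvec(o['orientation']).as_matrix(); p=o['eef_pos']; out=[]
    for a in np.radians(np.linspace(a0,a1,n+1)[1:]):
        t=np.r_[AX+r*np.array([np.cos(a),np.sin(a)]),z]; d=(R.T@(t-p)/.06).round(3); out.append(d.tolist()+[0,0,0]); p=p+R@d*.06
    return out
def where():
    o=observe(); d=o['eef_pos'][:2]-AX; print('az',np.degrees(np.arctan2(d[1],d[0])).round(1),'r',np.hypot(*d).round(4),'z',o['eef_pos'][2].round(4),'F',o['force'].round(2),'t',o['t'],'q6',o['q'][5].round(2))
E
python3 - <<'E'
from h import *
print(rel([.573,-.043,.178]).round(2))
E
```

```text
[ 1.56 -0.47  1.42]
```

Emit:
move_arm([
  [0.4,-0.12,0,0,0,0],
  [0.4,-0.12,0,0,0,0],
  [0.4,-0.12,0,0,0,0],
  [0.36,-0.11,0,0,0,0],
  [0,0,0.3,0,0,0],
  [0,0,0.3,0,0,0],
  [0,0,0.3,0,0,0],
  [0,0,0.3,0,0,0],
  [0,0,0.22,0,0,0],
  [0,0,0,0,0,0],
])

```text
t: 3.2
eef_pos: [0.5713, -0.0455, 0.1775]
orientation: [-3.055, -0.729, 0.002]
force: [0.7, 0.4, -0.4]
grip_width: 0.0
```

```bash
python3 - <<'E'
from h import *
where(); print(orbit(146,56,12))
s=eyes.snapshot('wrist');cv2.imwrite('pics/w2.png',crop(s,(330,240),300,240,2,None))
E
```

```text
az 151.6 r 0.0304 z 0.1775 F [ 0.71  0.37 -0.44] t 3.2 q6 2.45
[[0.104, -0.048, -0.009, 0, 0, 0], [0.062, -0.021, 0.0, 0, 0, 0], [0.065, -0.011, -0.0, 0, 0, 0], [0.065, -0.004, -0.0, 0, 0, 0], [0.065, 0.006, -0.0, 0, 0, 0], [0.064, 0.013, -0.0, 0, 0, 0], [0.062, 0.022, -0.0, 0, 0, 0], [0.058, 0.03, -0.0, 0, 0, 0], [0.054, 0.037, -0.001, 0, 0, 0], [0.048, 0.044, 0.0, 0, 0, 0], [0.043, 0.05, 0.0, 0, 0, 0], [0.035, 0.055, 0.0, 0, 0, 0]]
```

View pics/w2.png

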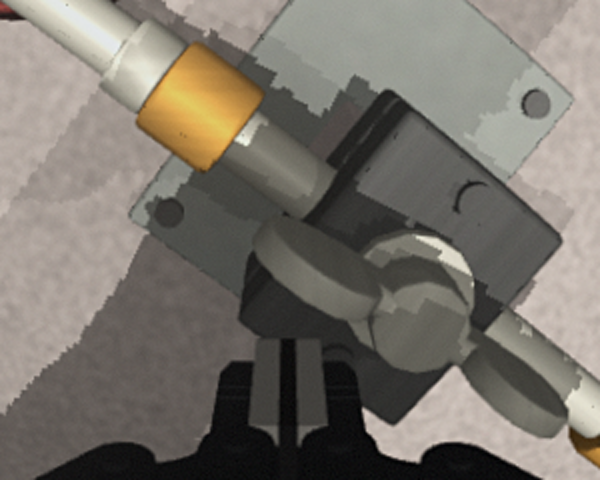

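The crop shows the closed fingers at (288,380), on the robot's side of the hub at (430,300). They are clear of the wing at (315,265) and on its counter-clockwise side. Starting the clockwise stroke.

Emit:
move_arm([
  [0.08,-0.035,0,0,0,0],
  [0.062,-0.02,0,0,0,0],
  [0.065,-0.012,0,0,0,0],
  [0.065,-0.004,0,0,0,0],
  [0.065,0.006,0,0,0,0],
  [0.064,0.013,0,0,0,0],
  [0.062,0.022,0,0,0,0],
  [0.058,0.03,0,0,0,0],
  [0.054,0.037,0,0,0,0],
  [0.048,0.044,0,0,0,0],
  [0.043,0.05,0,0,0,0],
  [0.035,0.055,0,0,0,0],
])

```text
t: 4.75
eef_pos: [0.6145, -0.0364, 0.1781]
orientation: [-3.056, -0.73, 0.0]
force: [-1.2, 2.2, -0.5]
grip_width: 0.0004
```

```bash
python3 - <<'E'
from h import *
where(); print(orbit(56,-64,12))
s=eyes.snapshot('wrist');cv2.imwrite('pics/w3.png',crop(s,(330,240),300,240,2,None))
E
```

```text
az 54.9 r 0.0288 z 0.1781 F [-1.21  2.24 -0.5 ] t 4.75 q6 2.48
[[0.049, 0.062, 0.001, 0, 0, 0], [0.021, 0.085, -0.0, 0, 0, 0], [0.006, 0.087, -0.0, 0, 0, 0], [-0.009, 0.086, -0.0, 0, 0, 0], [-0.023, 0.084, -0.0, 0, 0, 0], [-0.038, 0.078, -0.0, 0, 0, 0], [-0.051, 0.071, -0.0, 0, 0, 0], [-0.063, 0.061, -0.0, 0, 0, 0], [-0.072, 0.049, -0.0, 0, 0, 0], [-0.08, 0.035, -0.0, 0, 0, 0], [-0.084, 0.022, -0.0, 0, 0, 0], [-0.087, 0.006, -0.0, 0, 0, 0]]
```

View pics/w3.png

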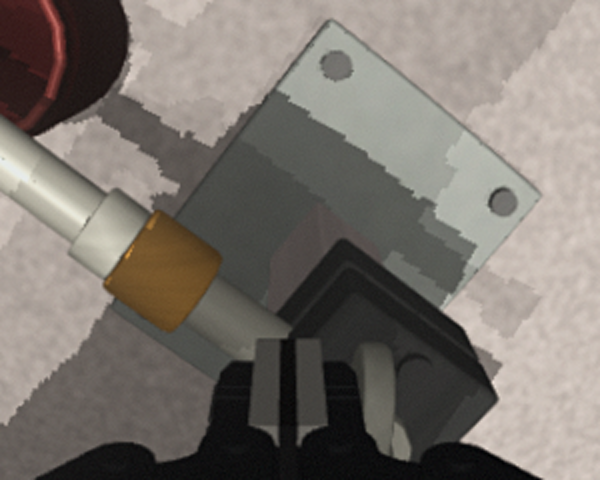

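The fingers at (288,380) are in contact with the wing at (378,380) and turning it at about 2.5 N. Continuing.

Emit:
move_arm([
  [0.049,0.062,0,0,0,0],
  [0.021,0.085,0,0,0,0],
  [0.006,0.087,0,0,0,0],
  [-0.009,0.086,0,0,0,0],
  [-0.023,0.084,0,0,0,0],
  [-0.038,0.078,0,0,0,0],
  [-0.051,0.071,0,0,0,0],
  [-0.063,0.061,0,0,0,0],
  [-0.072,0.049,0,0,0,0],
  [-0.08,0.035,0,0,0,0],
  [-0.084,0.022,0,0,0,0],
  [-0.087,0.006,0,0,0,0],
])

```text
t: 6.3
eef_pos: [0.6108, -0.0871, 0.1782]
orientation: [3.055, 0.73, 0.001]
force: [2.9, 0.7, 0.1]
grip_width: 0.0
```

```bash
python3 - <<'E'
from h import *
where(); print(orbit(-64,-164,12))
E
```

```text
az -64.8 r 0.03 z 0.1782 F [2.92 0.74 0.09] t 6.3 q6 2.4
[[-0.066, -0.006, 0.003, 0, 0, 0], [-0.071, -0.017, 0.0, 0, 0, 0], [-0.067, -0.027, 0.0, 0, 0, 0], [-0.063, -0.036, -0.0, 0, 0, 0], [-0.057, -0.045, -0.0, 0, 0, 0], [-0.05, -0.053, -0.0, 0, 0, 0], [-0.041, -0.059, -0.0, 0, 0, 0], [-0.033, -0.065, -0.0, 0, 0, 0], [-0.023, -0.069, -0.0, 0, 0, 0], [-0.012, -0.072, -0.0, 0, 0, 0], [-0.003, -0.072, -0.0, 0, 0, 0], [0.009, -0.073, -0.0, 0, 0, 0]]
```

Emit:
move_arm([
  [-0.066,-0.006,0,0,0,0],
  [-0.071,-0.017,0,0,0,0],
  [-0.067,-0.027,0,0,0,0],
  [-0.063,-0.036,0,0,0,0],
  [-0.057,-0.045,0,0,0,0],
  [-0.05,-0.053,0,0,0,0],
  [-0.041,-0.059,0,0,0,0],
  [-0.033,-0.065,0,0,0,0],
  [-0.023,-0.069,0,0,0,0],
  [-0.012,-0.072,0,0,0,0],
  [-0.003,-0.072,0,0,0,0],
  [0.009,-0.073,0,0,0,0],
])

```text
t: 7.8
eef_pos: [0.5691, -0.0677, 0.178]
orientation: [-3.056, -0.73, 0.0]
force: [-0.2, -1.0, -0.1]
grip_width: 0.0
```

```bash
python3 - <<'E'
from h import *
where(); print(orbit(-164,-224,8))
E
```

```text
az -165.1 r 0.0299 z 0.178 F [-0.17 -1.   -0.12] t 7.8 q6 2.41
[[0.013, -0.054, 0.0, 0, 0, 0], [0.025, -0.061, 0.0, 0, 0, 0], [0.032, -0.057, 0.0, 0, 0, 0], [0.04, -0.052, 0.0, 0, 0, 0], [0.046, -0.046, 0.0, 0, 0, 0], [0.051, -0.041, 0.0, 0, 0, 0], [0.057, -0.033, 0.0, 0, 0, 0], [0.06, -0.025, 0.0, 0, 0, 0]]
```

Emit:
move_arm([
  [0.013,-0.054,0,0,0,0],
  [0.025,-0.061,0,0,0,0],
  [0.032,-0.057,0,0,0,0],
])

```text
t: 8.18
eef_pos: [0.5684, -0.0566, 0.178]
orientation: [3.056, 0.73, -0.0]
force: [-0.7, -1.9, 0.4]
grip_width: 0.0002
```

```bash
python3 - <<'E'
from h import *
where(); print(orbit(-187,-300,12))
s=eyes.snapshot('wrist');cv2.imwrite('pics/w4.png',crop(s,(330,240),300,240,2,None))
E
```

```text
az 173.5 r 0.0298 z 0.178 F [-0.66 -1.94  0.44] t 8.175 q6 2.43
[[0.051, -0.07, 0.001, 0, 0, 0], [0.061, -0.054, -0.0, 0, 0, 0], [0.069, -0.045, -0.0, 0, 0, 0], [0.076, -0.032, -0.0, 0, 0, 0], [0.08, -0.02, -0.0, 0, 0, 0], [0.081, -0.006, -0.0, 0, 0, 0], [0.082, 0.007, -0.0, 0, 0, 0], [0.08, 0.021, -0.0, 0, 0, 0], [0.075, 0.033, -0.0, 0, 0, 0], [0.068, 0.045, -0.0, 0, 0, 0], [0.061, 0.056, -0.0, 0, 0, 0], [0.05, 0.065, -0.0, 0, 0, 0]]
```

View pics/w4.png

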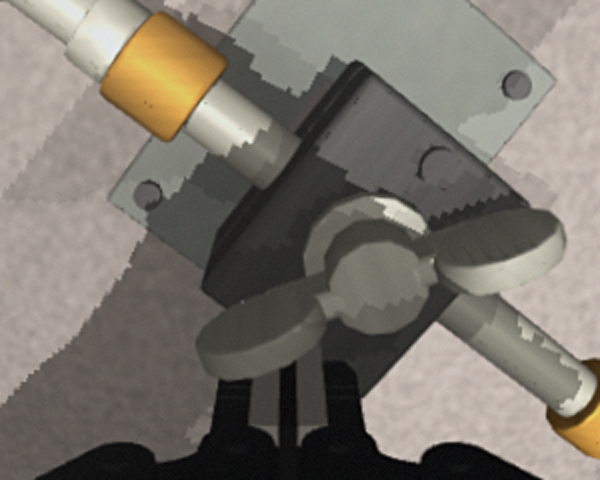

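The picture shows the wing line from (230,340) to (540,245) at normal force (2 N). It has turned past square to the pipe, so home lies half a turn on. Continuing.

Emit:
move_arm([
  [0.051,-0.07,0,0,0,0],
  [0.061,-0.054,0,0,0,0],
  [0.069,-0.045,0,0,0,0],
  [0.076,-0.032,0,0,0,0],
  [0.08,-0.02,0,0,0,0],
  [0.081,-0.006,0,0,0,0],
  [0.082,0.007,0,0,0,0],
  [0.08,0.021,0,0,0,0],
  [0.075,0.033,0,0,0,0],
  [0.068,0.045,0,0,0,0],
  [0.061,0.056,0,0,0,0],
  [0.05,0.065,0,0,0,0],
])

```text
t: 9.72
eef_pos: [0.6134, -0.0344, 0.1781]
orientation: [-3.056, -0.73, -0.0]
force: [-1.8, 1.1, 0.2]
grip_width: -0.0
```

```bash
python3 - <<'E'
from h import *
where(); print(orbit(60,20,8))
E
```

```text
az 58.9 r 0.0299 z 0.1781 F [-1.76  1.09  0.21] t 9.725 q6 2.48
[[0.019, 0.029, 0.002, 0, 0, 0], [0.018, 0.039, -0.0, 0, 0, 0], [0.016, 0.041, -0.0, 0, 0, 0], [0.012, 0.042, -0.0, 0, 0, 0], [0.008, 0.043, -0.0, 0, 0, 0], [0.004, 0.043, -0.0, 0, 0, 0], [0.0, 0.044, -0.0, 0, 0, 0], [-0.003, 0.043, -0.0, 0, 0, 0]]
```

Emit:
move_arm([
  [0.019,0.029,0,0,0,0],
  [0.018,0.039,0,0,0,0],
  [0.016,0.041,0,0,0,0],
  [0.012,0.042,0,0,0,0],
  [0.008,0.043,0,0,0,0],
  [0.004,0.043,0,0,0,0],
  [0,0.044,0,0,0,0],
  [-0.003,0.043,0,0,0,0],
])

```text
t: 10.72
eef_pos: [0.6259, -0.0498, 0.1781]
orientation: [3.056, 0.73, 0.0]
force: [-1.0, 0.8, 0.7]
grip_width: 0.0007
```

```bash
python3 - <<'E'
from h import *
where(); print(orbit(19,4,5))
E
```

```text
az 20.1 r 0.0297 z 0.1781 F [-0.95  0.83  0.66] t 10.725 q6 2.46
[[-0.001, 0.035, 0.002, 0, 0, 0], [-0.005, 0.026, -0.0, 0, 0, 0], [-0.007, 0.025, -0.0, 0, 0, 0], [-0.009, 0.025, -0.0, 0, 0, 0], [-0.009, 0.025, -0.0, 0, 0, 0]]
```

Emit:
move_arm([
  [-0.001,0.035,0,0,0,0],
  [-0.005,0.026,0,0,0,0],
  [-0.007,0.025,0,0,0,0],
  [-0.009,0.025,0,0,0,0],
  [0,0,0,0,0,0],
])

```text
t: 11.35
eef_pos: [0.6275, -0.0558, 0.178]
orientation: [-3.055, -0.73, 0.0]
force: [-1.4, 5.8, -0.8]
grip_width: -0.0002
```

```bash
python3 - <<'E'
from h import *
where(); print(orbit(7,-8,5))
s=eyes.snapshot('wrist');cv2.imwrite('pics/w5.png',crop(s,(330,290),300,300,2,None))
E
```

```text
az 8.0 r 0.0298 z 0.178 F [-1.41  5.75 -0.83] t 11.35 q6 2.45
[[-0.009, 0.034, -0.0, 0, 0, 0], [-0.011, 0.024, -0.0, 0, 0, 0], [-0.012, 0.023, -0.0, 0, 0, 0], [-0.013, 0.023, -0.0, 0, 0, 0], [-0.015, 0.021, -0.001, 0, 0, 0]]
```

View pics/w5.png

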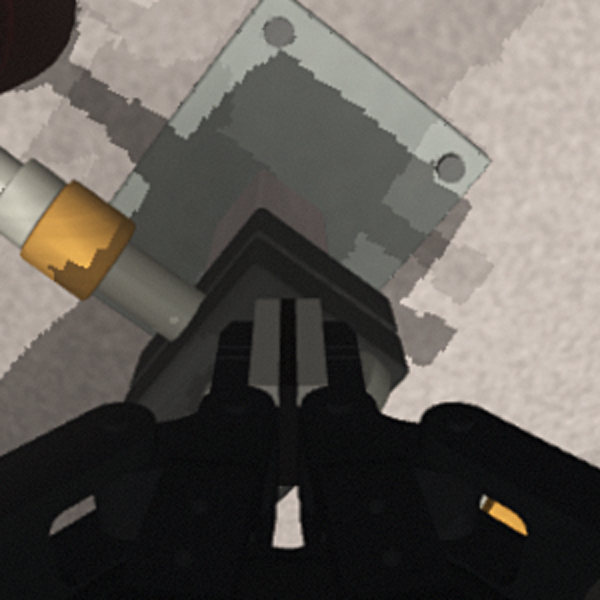

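The wing is hidden behind the fingers here, but the force has climbed to 6 N where the stop was predicted. I'll press 2 mm more to confirm.

Emit:
move_arm([
  [-0.009,0.02,0,0,0,0],
  [-0.008,0.015,0,0,0,0],
  [0,0,0,0,0,0],
])

```text
t: 11.78
eef_pos: [0.6275, -0.0579, 0.1779]
orientation: [-3.054, -0.73, 0.0]
force: [-1.1, 7.5, 0.9]
grip_width: 0.0
```

```bash
python3 - <<'E'
from h import *
where()
E
```

```text
az 4.1 r 0.0296 z 0.1779 F [-1.15  7.49  0.89] t 11.775 q6 2.45
```

The force rose 1.7 N over 2.1 mm, which is the insert's spring, so the screw is at the stop. Backing off counter-clockwise, then up and away.

Emit:
move_arm([
  [0.05,-0.09,0,0,0,0],
  [0.06,-0.1,0,0,0,0],
  [0.06,-0.1,0,0,0,0],
  [0,0,-0.3,0,0,0],
  [0,0,-0.5,0,0,0],
  [0,0,-0.5,0,0,0],
  [0,0,-0.5,0,0,0],
  [-0.5,0,0,0,0,0],
  [-0.6,0,0,0,0,0],
  [-0.6,0,0,0,0,0],
  [-0.6,0,0,0,0,0],
  [0,0,0,0,0,0],
])

```text
t: 13.28
eef_pos: [0.5044, -0.1012, 0.2868]
orientation: [3.055, 0.727, 0.001]
force: [0.8, 0.8, -0.3]
grip_width: -0.0003
```

```bash
python3 - <<'E'
from h import *
where()
s=eyes.snapshot('wrist');cv2.imwrite('pics/w6.png',s['frame'][:,:,::-1])
A=eyes.snapshot('scene');cv2.imwrite('pics/s6.png',A['frame'][:,:,::-1])
print([fproj(s,(*AX,z)).round(1).tolist() for z in(.156,.182)])
# jars/lid/wrench comparison with the first pictures
o=cv2.imread('pics/scene0.png');n=A['frame'][:,:,::-1]
for k,(x,y) in dict(jarside=(207,187),jarnoz=(316,282),lid=(182,235),wrench=(452,313)).items():
    w=26; d=cv2.absdiff(o[y-w:y+w,x-w:x+w],np.ascontiguousarray(n[y-w:y+w,x-w:x+w])); print(k,d.mean().round(2),
     np.round(cv2.phaseCorrelate(*[np.float32(cv2.cvtColor(np.ascontiguousarray(q[y-w:y+w,x-w:x+w]),6)) for q in(o,n)])[0],2))
E
```

```text
az -156.2 r 0.1023 z 0.2868 F [ 0.78  0.85 -0.35] t 13.275 q6 2.32
[[331.8, 87.7], [332.8, 84.0]]
jarside 6.26 [-0.1   0.03]
jarnoz 4.94 [-0.   -0.02]
lid 6.12 [0.04 0.01]
wrench 6.15 [-0.04 -0.01]
```

View pics/w6.png

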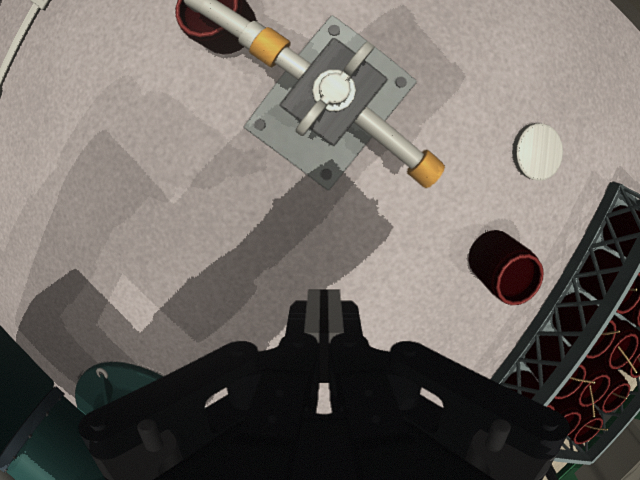

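The wings run (370,47)→(302,130), square to the pipe running (268,45)→(428,168). Jars, lid and wrench look unmoved. One check of the angle.

```bash
python3 - <<'E'
from h import *
s=eyes.snapshot('wrist')
P=lambda u,v,z:onz(fray(s,(u,v)),z)
az=lambda a,b:np.degrees(np.arctan2(*(b-a)[1::-1]))
a=P(369,47,.18);b=P(302,131,.18);f=P(269,46,.133);k=P(428,169,.133)
print(np.linalg.norm(a-b),az(b,a),az(k,f),'error from square',az(k,f)-90-az(b,a),observe()['force'].round(2))
E
```

```text
0.07026898023783244 -10.686867605105585 79.28177504516471 error from square -0.03135734972970816 [-0.24  0.76 -0.77]
```

```bash
python3 -c "
from cell import job; print(job.finish_job())"
```

```text
the job is handed in; nothing more can be done
None
```

I turned the wing screw clockwise until it reached its stop, then backed off, and handed the job in at about 13 s of the 72 s. The hand-in reports no verdict.

- **Stroke:** I pushed one wing round with the closed fingertips, staying in contact for about 1¼ turns (roughly 8 rad, estimated from the pictures). The force readings I took while turning were about 1 to 3 N.
- **Stop:** At the predicted home angle the force rose to 6 N. Pressing 2.1 mm further brought it to 7.6 N, close to the insert's 1 mm per N. That was the highest reading, against the 25 N limit.
- **Last checks:** With the arm clear, the wings measured square to the pipe within about 0.1° (hand-picked pixels, so good to perhaps 2 or 3°; the limit is 7°). In the scene camera the jars, lid and wrench had shifted by no more than 0.1 pixel. The force reading had returned to about its noise level.

None of the checks failed or disagreed.

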